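# Check a batch of coin cells on the kinematic-mount cell tester

### The arm

A 6-joint arm with a two-finger parallel gripper is mounted at the origin on a cart in front of the work surface, level with it; the furniture and walls round the work are solid. World frame = base frame: x ahead of the robot, y to its left, z up, the work surface at z = 0. Lengths are in m, angles in rad, forces in N, time in s.
With the tool pointing down it reaches from about 0.3 to 0.75 m from the base axis. Payload 8.5 kg.
Tool frame: the origin (TCP) lies midway between the tips of the shut fingers; the grasp point (between the pads) lies 19 mm behind it; z points along the fingers, y is the line along which they close (so a half turn about z gives the same grasp; the last joint's range is limited). The gripper opens to 88 mm and grips with 3 to 60 N. Pads are 18 mm wide; open, the fingers measure 123 mm over their backs; the gripper's body (75 mm by 187 mm) begins 45 mm behind the grasp point.
Start: joints at [-1.551, 0.381, 1.297, -0, 1.464, -0.215], TCP at [0.128, -0.535, 0.239] pointing down, gripper open.
Joint ranges: [-3.11, 3.11], [-0.89, 2.33], [0.22, 2.48], [-1.42, 4.56], [0.17, 2.85], [-2.88, 2.88]. Speed limits (rad/s): [2.39, 2.39, 3.14, 3.14, 3.14, 3.14].

### API

Orientations are given as a rotation vector (axis times angle).
In Python, from workcell import env, snapshot, camera_info gives the robot as it stands. Calls block until the motion is done:
- env.reach(position, orientation): joint-space move of the TCP to a pose.
- env.movel(position, orientation=None, max_speed=0.15, threshold=None): straight line of the TCP; orientation=None keeps the orientation; max_speed is the mean speed in m/s. With threshold (N) it stops when the force on the tool has changed by that much, and returns True; else False.
- env.set_joints(angles): joint-space move.
- env.gripper_open() and env.clamp(effort=None): open the fingers fully, or close them until they stop; effort is the grip in N (None keeps the last).
- env.dwell(seconds).
- env.ik(position, orientation): joint angles nearest the present ones, or None.
- env.observe(): the state.
- snapshot(name): name is "scene" or "top"; returns (picture, depth): 420x560x3 uint8, blue, green, red; 420x560 float32, m along the optical axis (not along the pixel's ray), 0 where there is no reading.
- camera_info(name): a dict with "camera_matrix" (3x3 intrinsics, pixels), "dist_coeffs" ([k1, k2, p1, p2, k3] as OpenCV has them; the pictures are not rectified), "world_from_camera" (4x4, takes a point from camera to world coordinates). Camera axes: x right, y down, z forward; pixel columns grow to the right and rows downward; lengths in m; the calibration is good to about 2 mm. A picture is of the moment at which its call begins. camera_info takes no time and is no camera call.
A pose or a line that the arm cannot do raises env.PlanningError and nothing moves.
- env.job_done(): hands the job in; it is judged then, once.
The state is a dict: "clock": time; "joint_positions": joint angles; "joint_vel": joint speeds; "effort": joint torques, N m; "ee_pos": TCP position; "ee_rot": TCP orientation; "wrist_force": force on the tool from outside, world axes, zero at the start; "torque": the same for the moment, N m; "gripper_width": opening from 0.0 (shut) to 1.0 (fully open); "grasp_force": force on a finger pad.
Only numpy, scipy, OpenCV 4.12 (cv2) and the standard library are available. Lean on these libraries where they do the work, as an engineer would, in place of code of your own. Each camera call takes 0.05 s, during which the arm holds its last target. There are 200 camera calls.

### The job

Check this batch of coin cells: seat the round carrier plate fully home on the tester's three balls, where its spring plungers snap over the rim and draw it down, and have every cell from the steel tray lying flat in a nest of the carrier, one to a nest. When all are loaded, twist the tester's black key knob clockwise to its stop and let it spring back, then press the tester's green test button fully down and let it come up. Finally put all the cells back in the steel tray, lying flat, leaving the carrier seated on the tester, and leave the jar, the vial and the timer where they are.

Things in the scene. Friction and masses are not known exactly. Their poses are not given: they have to be found in the camera images.
- tester: Fixed grey tester housing, top 30 mm above the bench, 160 mm in x, in y from +60 to -165 mm. Origin at bench level straight below the middle of its three-ball mount; z up. Key knob at (-56, -122) mm, test button at (-2, -122) mm.
- ball (a point): Centre of one of the mount's three 12 mm steel balls, which stand 36 mm from the mount's middle in the tester's directions 90 (this one), 210 and 330 deg (from its x towards its y); ball tops 14.5 mm above the housing top.
- plunger (a point): One of three sprung 10 mm steel balls, low in friction, pointing inward 29.8 mm above the housing top, on posts 65 to 80 mm from the mount's middle and 38 mm above the housing top, in the tester's directions 30, 150 and 270 deg (this one). Passing them takes a push of up to 20 N, from some 15 to 6 mm above home; below that they draw the carrier down with about 8 N.
- seat (a point): Middle of the three-ball mount at the height (36 mm above the bench) where the carrier's origin lies when it is fully home; axes as the tester's.
- carrier: Loose round aluminium plate, about 0.32 kg. Origin at its middle in the plane of its underside, z up. Disc from 11 to 23 mm up, 116 mm across at its widest (18 mm up), rim bevelled above and below. It seats at the tester's yaw or 120 deg either way from it, all equally good; the grooves catch it up to about 5 mm and 0.1 rad off.
- groove (a point): Mouth of one of three radial 90-degree V grooves under the carrier, 22 mm wide at the underside, 11 mm deep, from 24 to 50 mm out, in the carrier's directions 90 (this one), 210 and 330 deg. They fit over the tester's balls.
- post_top (a point): Top of the carrier's black square post, 16 x 16 mm, sides along the carrier's x and y, from the disc top 23 mm above its origin to 57 mm: the carrier is held by it.
- nest0 (a point): Middle of the floor of a nest on the carrier's disc top, 33 mm from the carrier's middle in its direction 90 deg. Each nest is a square blue frame, 33 mm inside, walls 2 mm thick and 3 mm high, two sides square to the radius.
- nest1 (a point): As nest0, in the carrier's direction 210 deg.
- nest2 (a point): As nest0, in the carrier's direction 330 deg.
- tray: Fixed shallow steel tray, 153 mm (x) by 237 mm (y), floor 2 mm thick, walls 2 mm thick and 18 to 20 mm high. Origin at the middle of its underside, z up.
- knob_grip (a point): On the vertical axis of the black spring-return key knob, at gripping height, 20 mm above the underside of the knob and 11 mm below its top. The grip is a bar 34 mm long, 11 mm wide and 26 mm high. The point turns with the knob: its x axis lies along the bar (along the tester's x at rest).
- key_knob (a joint): Angle of the key knob: 0 at rest, grows clockwise seen from above, stop at 1.0 rad. A spring (0.04 N m at rest, 0.14 N m at the stop) turns it back to 0 when released.
- test_button_top (a point): Middle of the top of the green push button (26 mm across), which moves straight down.
- test_button (a joint): Travel of the button: 0 up, fully down at 0.006 m (about 5 N); springs back up.
- jar: Bystander: jar with a white lid, 52 mm across, 62 mm high, standing behind the tester. Origin under its middle.
- vial: Bystander: glass vial with a black cap, 21 mm across, 53 mm high, standing behind the tester. Origin under its middle.
- timer: Bystander: white bench timer with orange keys, 64 x 66 x 19 mm, lying to the right of the tray. Origin under its middle.
- cell_1: Loose coin cell in a round blue holder, 28 mm across, 9 mm high (10 with the cell), 0.018 kg, lying in the tray at the start; may be absent. Origin at the middle of its underside, z up.
- cell_2: Loose coin cell in a round blue holder, 28 mm across, 9 mm high (10 with the cell), 0.018 kg, lying in the tray at the start; may be absent. Origin at the middle of its underside, z up.
- cell_3: Loose coin cell in a round blue holder, 28 mm across, 9 mm high (10 with the cell), 0.018 kg, lying in the tray at the start; may be absent. Origin at the middle of its underside, z up.

How it is judged:
By the outcome, as a careful person would: the job done as asked, in the order asked, and still so for the second after the job is handed in, with the robot touching nothing.
Of cell_1, cell_2, cell_3 only 2 to 3 are there at a start; the rules pass over those that are not, and their reading is None.
At some moment in a run one of cell_1, cell_2, cell_3 may be knocked a few centimetres aside while the robot is not near it.
Once in a run the grip may slacken for a moment while it holds something.
It also fails if it takes over 210 s, if anything falls off the work surface, if the arm or the gripper's body presses on something with over 40 N, if the wrist force passes 120 N, or if a joint passes its speed limit or range.

## Working session

There is one attempt and no reset: what is moved stays moved. The work goes in short steps, each a Python script; the robot and the scene stay as the last script left them, time stands still between calls to the robot, and variables do not carry over. Pictures are saved under pics/ and viewed, at most 14 in all, crops included, and the job is handed in when it is done.

```bash
ls; mkdir -p pics
python3 - <<'E'
from workcell import env, snapshot, camera_info
import cv2, numpy as np
for n in("scene","top"):
    p,d=snapshot(n); cv2.imwrite(f"pics/{n}0.png",p); np.save(f"{n}0.npy",d)
    c=camera_info(n); print(n,c)
o=env.observe(); print(o)
E
```

```text
pics
scene {'camera_matrix': array([[486.19656842,   0.        , 268.02203252],
       [  0.        , 486.19656842, 208.36212007],
       [  0.        ,   0.        ,   1.        ]]), 'dist_coeffs': array([0.00768539, 0.        , 0.        , 0.        , 0.        ]), 'world_from_camera': array([[-9.62342911e-01, -2.31968021e-01,  1.41728467e-01,
         4.13633663e-01],
       [-2.71838300e-01,  8.21664115e-01, -5.00971078e-01,
         3.35848765e-01],
       [-2.43925565e-04, -5.20633191e-01, -8.53780429e-01,
         1.08796823e+00],
       [ 0.00000000e+00,  0.00000000e+00,  0.00000000e+00,
         1.00000000e+00]])}
top {'camera_matrix': array([[530.68696675,   0.        , 289.54240877],
       [  0.        , 530.68696675, 210.84301177],
       [  0.        ,   0.        ,   1.        ]]), 'dist_coeffs': array([-0.06911006,  0.        ,  0.        ,  0.        ,  0.        ]), 'world_from_camera': array([[ 1.17416115e-02, -9.90178801e-01,  1.39312870e-01,
         3.71913642e-01],
       [-9.99931018e-01, -1.16696910e-02,  1.33312061e-03,
        -2.71743617e-01],
       [ 3.0
[... 152 characters left out ...]
+00]])}
{'clock': 0.1, 'joint_positions': array([-1.55127416e+00,  3.81145866e-01,  1.29814742e+00, -1.87287244e-05,
        1.46361025e+00, -2.15273503e-01]), 'joint_vel': array([-0.00110201, -0.00096383, -0.00238957, -0.00036031, -0.00040748,
        0.00120204]), 'effort': array([ 2.74139966e-03, -4.38653576e+01, -2.24913597e+01,  7.14178174e-02,
        3.41288326e-02, -7.16307704e-05]), 'ee_pos': array([ 0.12795665, -0.53465304,  0.23820292]), 'ee_rot': array([-3.11867058e+00, -3.67819694e-01, -1.72037684e-04]), 'wrist_force': array([-0.07706757, -0.09443984, -0.5621607 ]), 'torque': array([-0.02171323, -0.01582309,  0.02561404]), 'grasp_force': 0.0, 'gripper_width': 0.9992522158694337}
```

View pics/scene0.png

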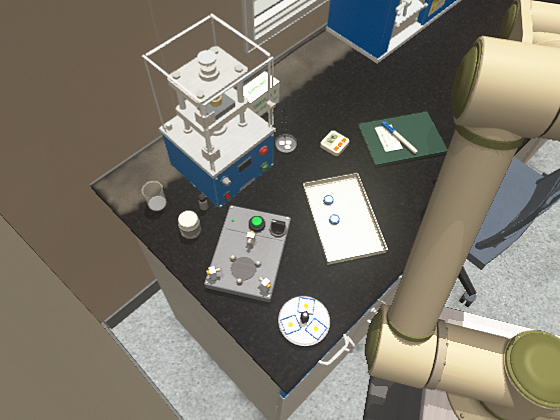

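View pics/top0.png

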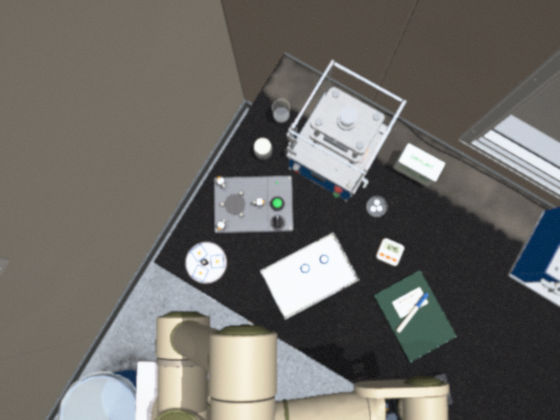

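Both views show two cells in the tray (top 305,268 and 324,259), the carrier at top (206,262) and the tester at (254,204), near yaw 0. Next I'll crop in close.

```bash
cat > h.py <<'E'
from workcell import env, snapshot, camera_info
import cv2, numpy as np
from scipy.spatial.transform import Rotation as R
CI={n:camera_info(n) for n in("scene","top")}
def ray(n,uv):
    c=CI[n]; q=cv2.undistortPoints(np.array(uv,float).reshape(-1,1,2),c["camera_matrix"],c["dist_coeffs"]).reshape(-1,2)
    T=c["world_from_camera"]; return T[:3,3], np.c_[q,np.ones(len(q))]@T[:3,:3].T
def onz(n,uv,z):
    o,d=ray(n,uv); return (o+d*((z-o[2])/d[:,2])[:,None])[:,:2]
def proj(n,P):
    c=CI[n]; M=np.linalg.inv(c["world_from_camera"])
    return cv2.projectPoints(np.array(P,float).reshape(-1,3),cv2.Rodrigues(M[:3,:3])[0],M[:3,3],c["camera_matrix"],c["dist_coeffs"])[0].reshape(-1,2)
def tri(u1,u2):
    o1,d1=ray("scene",u1);o2,d2=ray("top",u2);d1=d1[0];d2=d2[0]
    s=np.linalg.lstsq(np.c_[d1,-d2],o2-o1,rcond=None)[0]; a=o1+s[0]*d1;b=o2+s[1]*d2
    return (a+b)/2, np.linalg.norm(a-b)
def blobs(m,amin,amax=1e9):
    n,l,s,c=cv2.connectedComponentsWithStats(m.astype(np.uint8)); return [(c[i].round(1),int(s[i,4]),l==i) for i in range(1,n) if amin<=s[i,4]<=amax]
def down(yaw): # tool z down; closing line (tool y) at world angle yaw
    y=np.array([np.cos(yaw),np.sin(yaw),0]);z=np.array([0,0,-1.]);return R.from_matrix(np.c_[np.cross(y,z),y,z]).as_rotvec()
E
python3 - <<'E'
from h import *
ps=cv2.imread("pics/scene0.png");pt=cv2.imread("pics/top0.png")
a=cv2.resize(ps[180:350,170:350],None,fx=3,fy=3,interpolation=2)
b=cv2.resize(pt[130:330,180:380],None,fx=3,fy=3,interpolation=2)
cv2.imwrite("pics/cs.png",a);cv2.imwrite("pics/ct.png",b)
for n,p in(("scene",ps),("top",pt)):
    h=cv2.cvtColor(p,cv2.COLOR_BGR2HSV)
    blue=(h[...,0]>95)&(h[...,0]<125)&(h[...,1]>90); gr=(h[...,0]>45)&(h[...,0]<80)&(h[...,1]>120)
    ye=(h[...,0]>12)&(h[...,0]<35)&(h[...,1]>80)
    for nm,m in(("blue",blue),("green",gr),("yel",ye)): print(n,nm,[(x[0],x[1]) for x in blobs(m,6,600)])
E
```

```text
scene blue [(array([431.1,  10.9]), 310), (array([387.3, 126.1]), 66), (array([327.5, 199.8]), 28), (array([333.6, 221.4]), 21), (array([388.9, 286.7]), 33), (array([360.6, 316.4]), 57), (array([288. , 316.9]), 17), (array([316.6, 329.7]), 42), (array([294.3, 328.7]), 26), (array([309.3, 323.5]), 6), (array([330.1, 348.4]), 37), (array([294. , 384.1]), 88)]
scene green [(array([265.3, 166.8]), 13), (array([256.4, 221.2]), 92)]
scene yel [(array([433.2,   5.8]), 48), (array([509.3,  20. ]), 436), (array([178.5,  37.5]), 6), (array([215.9, 101.8]), 78), (array([339.5, 143.9]), 46), (array([553.5, 138.7]), 12), (array([509.5, 162.5]), 8), (array([252.2, 231.1]), 12), (array([207.3, 271.9]), 17), (array([268.2, 285.5]), 16), (array([305.5, 305.5]), 16), (array([406.8, 331.7]), 311), (array([373.2, 337.9]), 540), (array([290.1, 324. ]), 20), (array([315.5, 328.4]), 17), (array([491.3, 411. ]), 110), (array([532.8, 418.6]), 8)]
top blue [(array([290.6, 163. ]), 35), (array([316.2, 179.1]), 264), (array([345. , 194.9]), 67), (array([422.7, 298.5]), 67), (array([128.5, 374.8]), 152)]
top green [(array([276.7, 202.6]), 76)]
top yel [(array([218.5, 176.2]), 11), (array([381.7, 254.1]), 9), (array([387.7, 257. ]), 9), (array([393.7, 259.4]), 7), (array([177.1, 314. ]), 36), (array([190.3, 314.2]), 6), (array([245.4, 329.9]), 176), (array([417.9, 378.3]), 7), (array([427.6, 381.3]), 93), (array([411.9, 381.1]), 14), (array([175.4, 416.2]), 147)]
```

View pics/cs.png

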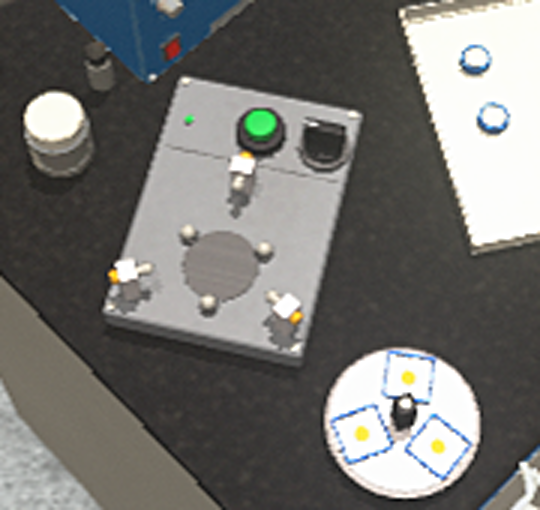

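View pics/ct.png

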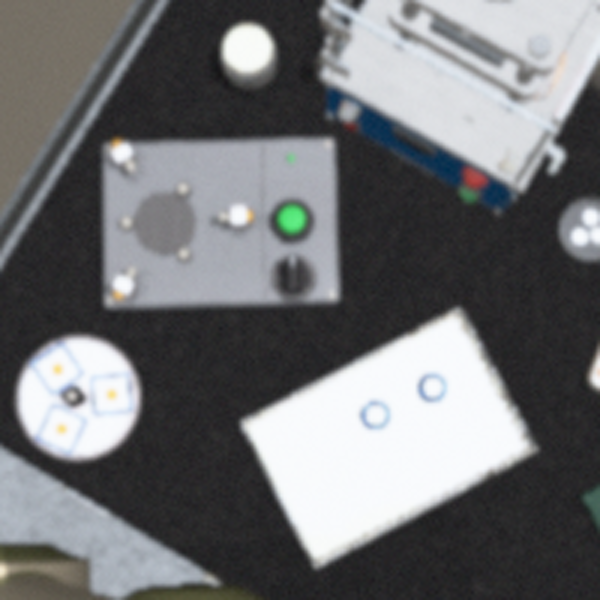

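The scene view shows the tester balls near (233,258), (258,263) and (239,281), and the nest dots as yellow blobs. In the top view the balls are at (241,193), (222,204) and (241,215). Next I'll compute positions from both views.

```bash
cat > m.py <<'E'
from h import *
ps=cv2.imread("pics/scene0.png");pt=cv2.imread("pics/top0.png")
P={"scene":ps,"top":pt}
def refine(n,uv,r=3,sgn=1):   # centroid of bright contrast in a patch
    g=cv2.cvtColor(P[n],cv2.COLOR_BGR2GRAY).astype(float); u,v=np.round(uv).astype(int)
    w=g[v-r:v+r+1,u-r:u+r+1]; w=np.clip(sgn*(w-np.median(w)),0,None); yy,xx=np.mgrid[v-r:v+r+1,u-r:u+r+1]
    return np.array([(w*xx).sum(),(w*yy).sum()])/w.sum()
def kfit(pts,r,offs):  # middle + yaw from 3 pts at directions offs
    m=pts.mean(0); a=[np.arctan2(*(p-m)[::-1])-o for p,o in zip(pts,offs)]; return m,np.angle(np.mean(np.exp(1j*np.array(a)))),np.linalg.norm(pts-m,axis=1)
off=np.radians([90,210,330])
B={"scene":[(239.3,281.3),(258,263.3),(232.7,258)],"top":[(222,204),(241,214.7),(241,192.7)]}
for n in B:
    q=np.array([refine(n,u) for u in B[n]]); print(n,q.round(1).tolist())
    for pp in(q,np.array(B[n])):
        m,y,r=kfit(onz(n,pp,.0385),.036,off); print(" mount",m.round(4),"yaw",y.round(3),r.round(4))
for n in P:
    h=cv2.cvtColor(P[n],cv2.COLOR_BGR2HSV); 
    g=(h[...,1]<45)&(h[...,2]>90)&(h[...,2]<185)
    s=(slice(190,310),slice(190,300)) if n=="scene" else (slice(165,245),slice(205,302))
    k=np.zeros_like(g);k[s]=g[s]; k=cv2.morphologyEx(k.astype(np.uint8),cv2.MORPH_CLOSE,np.ones((5,5)))
    b=max(blobs(k,500),key=lambda b:b[1]); c=max(cv2.findContours(b[2].astype(np.uint8),0,2)[0],key=cv2.contourArea)
    W=onz(n,c.reshape(-1,2).astype(float),.03); rc=cv2.minAreaRect((W*1000).astype(np.float32)); print(n,"plate",rc)
    # carrier disc
    w=(h[...,1]<70)&(h[...,2]>170); s=(slice(290,350),slice(272,336)) if n=="scene" else (slice(236,288),slice(180,232))
    k=np.zeros_like(w);k[s]=w[s]; c=cv2.convexHull(max(cv2.findContours(k.astype(np.uint8),0,2)[0],key=cv2.contourArea)).reshape(-1,2)
    W=onz(n,c.astype(float),.018); print(n,"disc",cv2.minEnclosingCircle((W*1000).astype(np.float32)),cv2.fitEllipse((W*1000).astype(np.float32)))
    # tray white
    s=(slice(165,270),slice(298,392)) if n=="scene" else (slice(230,322),slice(256,362)); k=np.zeros_like(w);k[s]=w[s]
    c=cv2.convexHull(np.vstack(cv2.findContours(k.astype(np.uint8),0,2)[0])); W=onz(n,c.reshape(-1,2).astype(float),.012); print(n,"tray",cv2.minAreaRect((W*1000).astype(np.float32)))
D={"scene":[(305.5,305.5),(290.1,324),(315.5,328.4)],"top":[(217.2,261.3),(199.3,253.3),(200.7,273)]}
for n in D:
    m,y,r=kfit(onz(n,D[n],.023),.033,[0,0,0]); W=onz(n,D[n],.023); print(n,"carrier",m.round(4),np.degrees([np.arctan2(*(p-m)[::-1]) for p in W]).round(1),r.round(4))
# cells: saturation-weighted blobs
for n in P:
    h=cv2.cvtColor(P[n],cv2.COLOR_BGR2HSV)
    s=(slice(175,255),slice(310,378)) if n=="scene" else (slice(240,310),slice(275,350)); k=np.zeros(h.shape[:2],bool); k[s]=((h[...,1]>45)&(h[...,0]>90)&(h[...,0]<130))[s]
    k=cv2.morphologyEx(k.astype(np.uint8),cv2.MORPH_CLOSE,np.ones((5,5)))
    for b in blobs(k,20): print(n,"cell",b[0],b[1],onz(n,b[0],.009).round(4))
print("btn",tri((256.4,221.2),(276.7,202.6)))
d=np.load("top0.npy"); print("jar/vial/timer depth ok", (d>0).mean())
E
python3 m.py
```

```text
scene [[238.7, 279.9], [257.8, 261.7], [232.5, 256.1]]
 mount [ 0.6016 -0.1112] yaw 0.031 [0.0368 0.0363 0.036 ]
 mount [ 0.5995 -0.1075] yaw 0.045 [0.036  0.036  0.0357]
top [[221.4, 203.0], [241.2, 214.7], [240.7, 191.8]]
 mount [ 0.6033 -0.1117] yaw 0.024 [0.0374 0.0387 0.0373]
 mount [ 0.6015 -0.1124] yaw 0.027 [0.0363 0.0366 0.0367]
scene plate ((602.6375732421875, -161.04241943359375), (159.91238403320312, 224.9739990234375), 2.268021583557129)
scene disc ((433.4883728027344, -29.569215774536133), 58.181400299072266) ((433.5030822753906, -29.67532730102539), (114.84734344482422, 116.21479034423828), 111.59832763671875)
scene tray ((399.74481201171875, -327.7121276855469), (155.3068084716797, 243.9457550048828), 28.52422523498535)
top plate ((604.7406616210938, -165.02395629882812), (164.3036346435547, 226.3310089111328), 1.8251169919967651)
top disc ((434.83685302734375, -31.10110855102539), 57.772220611572266) ((434.7850341796875, -31.236021041870117), (114.33533477783203, 115.28286743164062), 13.620712280273438)
top tray ((401.955810546875, -327.450927734375), (153.75779724121094, 237.3669891357422), 28.10584259033203)
scene carrier [ 0.4337 -0.0296] [-83.7  35.5 156.2] [0.0326 0.0328 0.0331]
top carrier [ 0.4335 -0.0325] [-83.2  36.5 155.9] [0.0329 0.0324 0.0328]
scene cell [327.6 200. ] 45 [[ 0.4491 -0.3645]]
scene cell [333.9 219.1] 45 [[ 0.4214 -0.3121]]
btn (array([ 0.60491878, -0.23288395,  0.04440853]), np.float64(0.0009720089881105362))
jar/vial/timer depth ok 0.9958715986394557
```

Measurements agree with the given sizes: the plate is 160×225 mm, the ball radius about 36.5 mm and the disc 116 mm.

- **Mount:** about (0.602, -0.111), yaw 0.034.
- **Carrier:** about (0.434, -0.031), yaw 66.2° mod 120.

Now I'll grip the carrier.

```bash
cat >> h.py <<'E'
def pick_yaw(pos,yaws):  # best (yaw incl. half turn) by joint travel
    q0=env.observe()["joint_positions"]; best=None
    for y in yaws:
        for k in(0,np.pi,-np.pi):
            q=env.ik(pos,down(y+k))
            if q is not None and abs(q[5])<2.7:
                c=np.abs(np.array(q)-q0).max()
                if best is None or c<best[0]: best=(c,y+k,q)
    return best
def st(): o=env.observe(); print("t",round(o["clock"],1),"pos",o["ee_pos"].round(4),"w",round(o["gripper_width"]*88,1),"gf",round(o["grasp_force"],1),"F",o["wrist_force"].round(1),"q6",o["joint_positions"][5].round(2)); return o
E
python3 - <<'E'
from h import *
rad=np.radians
g=pick_yaw([.434,-.0306,.16],[rad(66.2)]); print(g)
for a in(55.8,-64.2):
    print(a,env.ik([.602,-.111,.16],down(g[1]+rad(a))))
env.reach([.434,-.0306,.16],down(g[1])); st()
env.movel([.434,-.0306,.036],max_speed=.1,threshold=15); st()
env.clamp(50); st()
env.movel([.434,-.0306,.15]); st()
for n in("scene","top"):
    p,d=snapshot(n); cv2.imwrite(f"pics/{n}1.png",p)
ps=cv2.imread("pics/scene1.png");pt=cv2.imread("pics/top1.png")
c=proj("scene",[[.434,-.03,.12]])[0].astype(int); d=proj("top",[[.434,-.03,.12]])[0].astype(int); print(c,d)
cr=lambda p,c:cv2.resize(p[max(c[1]-60,0):c[1]+60,max(c[0]-60,0):c[0]+60],(400,400),interpolation=2)
cv2.imwrite("pics/g1.png",np.hstack([cr(ps,c),cr(pt,d)]))
E
```

```text
(np.float64(1.2839873762665373), np.float64(1.1554079648202462), array([-3.43852914e-01,  2.66607789e-01,  1.72800275e+00, -4.44089210e-16,
        1.14698212e+00, -1.49926088e+00]))
55.8 [-3.75483167e-01  5.51028557e-01  1.24150538e+00 -4.44089210e-16
  1.34905872e+00 -2.50478485e+00]
-64.2 [-0.37548317  0.55102856  1.24150538  0.          1.34905872 -0.41038975]
t 2.2 pos [ 0.4342 -0.0312  0.1601] w 87.6 gf 0.0 F [ 0.8  0.4 -0.2] q6 -1.5
t 3.6 pos [ 0.4342 -0.0307  0.0364] w 87.7 gf 0.0 F [-0.3  0.1 -0.7] q6 -1.5
t 4.7 pos [ 0.434  -0.0306  0.036 ] w 18.8 gf 50.0 F [ 0.7 -1.  -0.2] q6 -1.5
t 5.6 pos [ 0.4335 -0.0304  0.1492] w 18.7 gf 50.0 F [ 0.5 -0.3 -3.7] q6 -1.5
[306 303] [199 260]
```

View pics/g1.png

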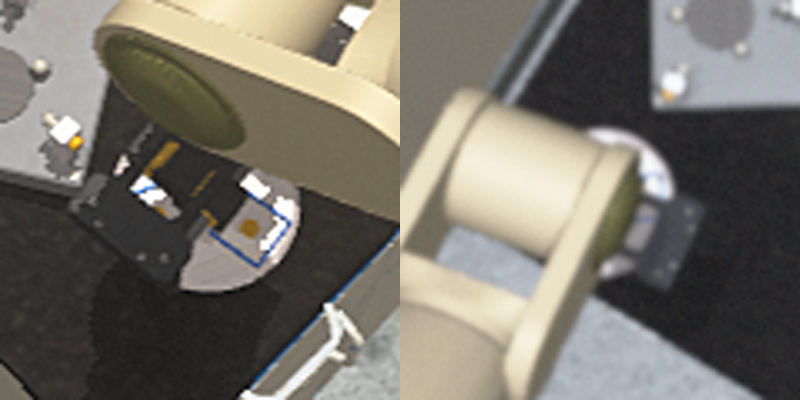

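The carrier hangs in the gripper, and one nest dot shows in the scene view at about px (321,311). I'll use it to check the angle.

Run:
```python
from h import *
p=cv2.imread("pics/scene1.png");h=cv2.cvtColor(p,cv2.COLOR_BGR2HSV)
ye=(h[...,0]>12)&(h[...,0]<35)&(h[...,1]>80); ye[:,:310]=0;ye[:,332:]=0;ye[:300]=0;ye[325:]=0
for b in blobs(ye,4):
    W=onz("scene",b[0],.1362)[0]; v=W-[.4335,-.0304]; print(b[0],b[1],W,np.linalg.norm(v),np.degrees(np.arctan2(v[1],v[0])))
# disc rim: lower outline visible
w=(h[...,1]<70)&(h[...,2]>140); w[:, :250]=0
s=np.zeros_like(w); s[285:335,275:340]=w[285:335,275:340]
b=max(blobs(s,50),key=lambda b:b[1]); c=cv2.convexHull(np.argwhere(b[2])[:,::-1].astype(np.int32)).reshape(-1,2)
W=onz("scene",c.astype(float),.131)-[.4335,-.0304]; r=np.linalg.norm(W,axis=1); k=r>.052
print(np.c_[np.degrees(np.arctan2(W[:,1],W[:,0])),r*1000][k].round(1))
```

```text
[310.2 309. ] 4 [ 0.4238095 -0.015087 ] 0.018121641091862623 122.32678943889326
[320.5 311.1] 27 [ 0.40267822 -0.01645642] 0.03382905963038341 155.65830635244973
[[-177.5   58.1]
 [ 173.7   58.1]
 [ 159.5   58.2]
 [ 152.    58.8]
 [ 138.8   58.4]
 [ 131.5   58.9]
 [ 118.9   58.6]
 [  93.3   58.5]
 [  89.    57.5]
 [-157.8   54.1]
 [-171.2   57.4]]
```

The held carrier is level, centred within 1 mm, and at the expected angle. Now I'll seat it.

Run:
```python
from h import *
yaw=1.1554-np.radians(64.1)
env.reach([.602,-.111,.16],down(yaw)); o=st()
env.movel([.602,-.111,.092],max_speed=.08,threshold=20); st()
for z in(.084,.078,.074,.071):
    r=env.movel([.602,-.111,z],max_speed=.03,threshold=40); print(r); st()
env.dwell(.3); st()
env.gripper_open(); st()
env.movel([.602,-.111,.20]); env.reach([.40,-.33,.25],down(yaw)); st()
for n in("scene","top"):
    p,d=snapshot(n); cv2.imwrite(f"pics/{n}2.png",p)
ps=cv2.imread("pics/scene2.png");pt=cv2.imread("pics/top2.png")
cr=lambda p,c:cv2.resize(p[c[1]-50:c[1]+50,c[0]-50:c[0]+50],(400,400),interpolation=2)
cv2.imwrite("pics/g2.png",np.hstack([cr(ps,(250,260)),cr(pt,(250,204))]))
```

```text
t 6.7 pos [ 0.6014 -0.1107  0.1594] w 18.8 gf 50.0 F [-0.9  0.3 -3.8] q6 -0.41
t 7.7 pos [ 0.6023 -0.1111  0.0926] w 18.9 gf 50.0 F [ 0.7  0.6 -2.8] q6 -0.41
False
t 8.1 pos [ 0.6022 -0.111   0.0844] w 18.6 gf 50.0 F [-0.5 -0.1  2.1] q6 -0.41
False
t 8.5 pos [ 0.602  -0.1108  0.0776] w 18.4 gf 50.0 F [ 2.7  1.4 -6.4] q6 -0.41
False
t 8.8 pos [ 0.6011 -0.1107  0.0727] w 18.5 gf 50.1 F [ -0.4   0.9 -11.7] q6 -0.41
False
t 9.0 pos [ 0.6019 -0.1112  0.0716] w 18.4 gf 50.0 F [-3.1 -0.1  1.8] q6 -0.41
t 9.3 pos [ 0.6019 -0.1112  0.0715] w 18.4 gf 50.0 F [-4.7 -0.9  5.7] q6 -0.41
t 10.4 pos [ 0.602 -0.111  0.071] w 88.1 gf 0.0 F [ 0.7 -0.6  0.2] q6 -0.41
t 12.6 pos [ 0.4006 -0.3295  0.2497] w 88.0 gf 0.0 F [ 0.4  0.3 -0.2] q6 -0.95
```

View pics/g2.png

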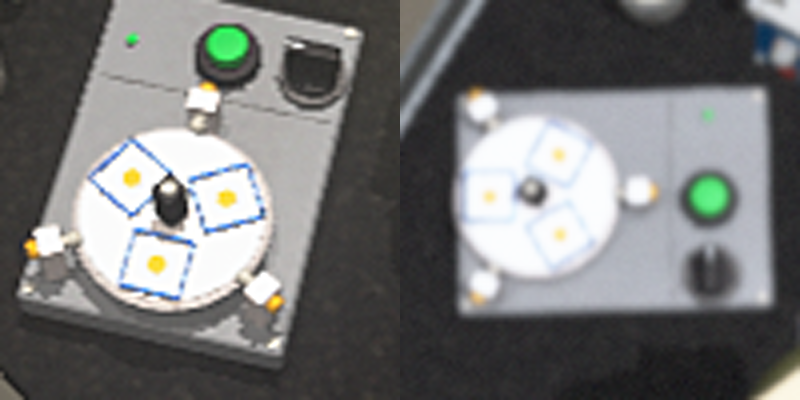

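Lateral force was low at the bottom and the motion showed a snap. I'll check the nest heights by triangulating, then look at the cells from a clear pose.

```bash
cat >> h.py <<'E'
HOME=[-1.551,0.381,1.297,0,1.464,-0.215]
TR=np.array([.4008,-.3276]); TY=np.radians(28.3); M=np.array([.602,-.111]); MY=.034
rot=lambda a:np.array([[np.cos(a),-np.sin(a)],[np.sin(a),np.cos(a)]])
def cells(tag):  # cell positions in the tray, seen by each camera (blue rim at z=.011)
    out={}
    for n in("scene","top"):
        p,_=snapshot(n); cv2.imwrite(f"pics/{n}_{tag}.png",p)
        h=cv2.cvtColor(p,cv2.COLOR_BGR2HSV); poly=proj(n,[[*(TR+rot(TY)@[a,b]),.012] for a,b in((-72,-113),(72,-113),(72,113),(-72,113)) for a,b in[(a/1e3,b/1e3)]])
        k=np.zeros(h.shape[:2],np.uint8); cv2.fillPoly(k,[poly.astype(np.int32)],1)
        m=(k>0)&(h[...,0]>90)&(h[...,0]<130)&(h[...,1]>(45 if n=="scene" else 30))
        m=cv2.morphologyEx(m.astype(np.uint8),cv2.MORPH_CLOSE,np.ones((7,7)))
        L=[]
        for b in blobs(m,15):
            c=cv2.minEnclosingCircle(np.argwhere(b[2])[:,::-1].astype(np.float32))
            L.append((onz(n,b[0],.009)[0].round(4),b[1],round(c[1],1)))
        out[n]=L; print(n,L)
    S=out["scene"]; T=out["top"]; R_=[]
    for s in S:
        t=[x[0] for x in T if np.linalg.norm(x[0]-s[0])<.012]
        R_.append((s[0]+t[0])/2 if t else s[0])
    return R_
def grab(c,yaw):  # c: xy of cell in tray
    env.reach([*c,.12],down(yaw)); env.movel([*c,.006],max_speed=.08,threshold=12); st()
    env.clamp(15); st(); env.movel([*c,.13]); return st()
E
python3 - <<'E'
from h import *
D={}
for n in("scene","top"):
    h=cv2.cvtColor(cv2.imread(f"pics/{n}2.png"),cv2.COLOR_BGR2HSV)
    ye=(h[...,0]>12)&(h[...,0]<38)&(h[...,1]>(80 if n=="scene" else 25))
    L=[]
    for a in(90,210,330):
        q=proj(n,[[*(M+rot(MY)@(.033*np.array([np.cos(np.radians(a)),np.sin(np.radians(a))]))),.059]])[0]
        m=np.zeros(ye.shape,np.uint8); cv2.circle(m,tuple(q.round().astype(int).tolist()),6,1,-1)
        b=max(blobs((m>0)&ye,3),key=lambda b:b[1]); L.append(b[0])
    D[n]=L
for a,s,t in zip((90,210,330),D["scene"],D["top"]):
    P,e=tri(s,t); print(a,P.round(4),e.round(4),onz("scene",s,.059)[0].round(4),onz("top",t,.059)[0].round(4),"pred",(M+rot(MY)@(.033*np.array([np.cos(np.radians(a)),np.sin(np.radians(a))]))).round(4))
env.set_joints(HOME); print(cells("a")); st()
E
```

```text
90 [ 0.6009 -0.0782  0.0547] 0.0002 [ 0.6002 -0.0764] [ 0.6002 -0.0787] pred [ 0.6009 -0.078 ]
210 [ 0.5746 -0.129   0.0545] 0.0017 [ 0.573 -0.127] [ 0.5748 -0.1294] pred [ 0.574  -0.1285]
330 [ 0.6316 -0.1258  0.0565] 0.0011 [ 0.6305 -0.1247] [ 0.6317 -0.126 ] pred [ 0.6311 -0.1265]
scene [(array([ 0.4488, -0.3666]), 80, 5.0), (array([ 0.4213, -0.3131]), 86, 5.1)]
top [(array([ 0.4487, -0.3693]), 75, 4.8), (array([ 0.4217, -0.3151]), 74, 4.8)]
[array([ 0.44875, -0.36795]), array([ 0.4215, -0.3141])]
t 14.1 pos [ 0.1293 -0.5345  0.2388] w 87.9 gf 0.0 F [ 0.1 -0.7  0.2] q6 -0.22
```

The carrier is seated: all the nests are at home height and match predictions within 2 mm. Now cell 1 goes into the 90° nest.

```bash
cat >> h.py <<'E'
def nest(a): return M+rot(MY)@(.033*np.array([np.cos(np.radians(a)),np.sin(np.radians(a))]))
NY={90:np.radians(150)+MY,210:np.radians(150)+MY,330:np.radians(30)+MY}
def crops(tag,zt=4):
    out=[]
    for n,c in(("scene",(250,262)),("top",(245,204))):
        p,_=snapshot(n); cv2.imwrite(f"pics/{n}_{tag}.png",p); out.append(cv2.resize(p[c[1]-50:c[1]+50,c[0]-50:c[0]+50],(400,400),interpolation=2))
    cv2.imwrite(f"pics/{tag}.png",np.hstack(out))
def load(c,gy,a):
    _,y,_=pick_yaw([*c,.12],[gy]); print("yaw",np.degrees(y)); grab(c,y)
    n=nest(a); b=pick_yaw([*n,.13],[NY[a]]); print(b[:2])
    env.reach([*n,.13],down(b[1])); o=st()
    if o["gripper_width"]*88<25: raise SystemExit("lost")
    env.movel([*n,.075],max_speed=.08); r=env.movel([*n,.0637],max_speed=.03,threshold=6); print(r); st()
    env.gripper_open(); env.movel([*n,.14]); st()
E
python3 - <<'E'
from h import *
load([.4488,-.368],np.radians(158.3),90)
env.set_joints(HOME); crops("n1"); print(cells("b"))
E
```

```text
yaw 338.3
t 17.1 pos [ 0.449  -0.3682  0.0064] w 87.8 gf 0.0 F [-0.6  0.4  1. ] q6 -0.51
t 18.0 pos [ 0.4488 -0.368   0.006 ] w 25.4 gf 15.0 F [ 0.9 -0.2  0.1] q6 -0.51
t 19.0 pos [ 0.4485 -0.3677  0.1291] w 25.6 gf 15.0 F [-0.1  0.  -0.5] q6 -0.51
(np.float64(0.6772839779433865), np.float64(-0.4895987755982989))
t 20.2 pos [ 0.6007 -0.0791  0.1298] w 25.8 gf 15.0 F [-0.2  0.4 -0.2] q6 0.16
False
t 21.6 pos [ 0.6009 -0.078   0.0636] w 25.8 gf 15.0 F [ 0.1 -0.4  0.1] q6 0.17
t 23.3 pos [ 0.6005 -0.0779  0.1392] w 87.8 gf 0.0 F [-0.3  0.5 -0.4] q6 0.17
scene [(array([ 0.4213, -0.3131]), 86, 5.1)]
top [(array([ 0.4217, -0.3151]), 74, 4.8)]
[array([ 0.4215, -0.3141])]
```

View pics/n1.png

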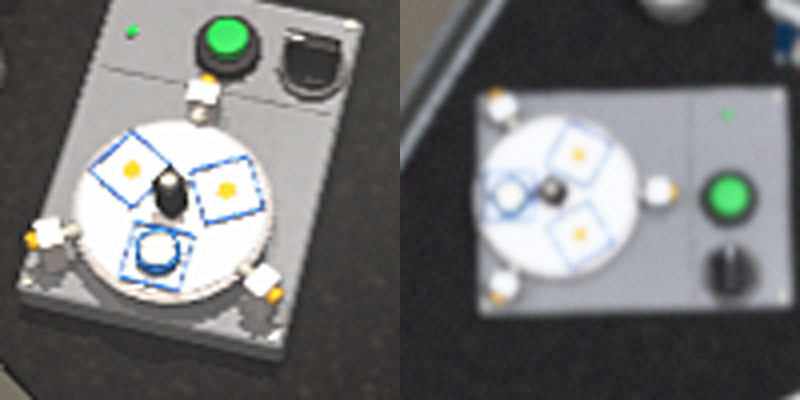

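Cell 1 appears in the lower (90°) nest, at about scene px (239.5,273.7) and top px (222.5,203). I'll check its position numerically, then load cell 2.

```bash
cat >> h.py <<'E'
def ctop(n,f,a):   # cell top centre seen in nest a: dark-blue rim pixels hull, at z=.068
    p=cv2.imread(f); h=cv2.cvtColor(p,cv2.COLOR_BGR2HSV); q=proj(n,[[*nest(a),.068]])[0]
    k=np.zeros(h.shape[:2],np.uint8); cv2.circle(k,tuple(q.round().astype(int).tolist()),8,1,-1)
    return k,h,q
E
python3 - <<'E'
from h import *
print(tri((239.5,273.7),(222.5,203.2)),nest(90))
print("nest floor px/top px",proj("scene",[[*nest(90),.059],[*nest(90),.069]]),proj("top",[[*nest(90),.069]]))
load([.4215,-.3141],np.radians(158.3),210)
env.set_joints(HOME); crops("n2"); print(cells("c"))
E
```

```text
(array([ 0.5992453 , -0.0804768 ,  0.06142669]), np.float64(3.2128955878432595e-05)) [ 0.60087822 -0.07801907]
nest floor px/top px [[238.5417685  274.90511745]
 [238.31288895 273.12578275]] [[221.30741553 202.20627042]]
yaw 338.3
t 28.9 pos [ 0.4217 -0.3143  0.0064] w 88.0 gf 0.0 F [-0.3 -0.4  0.4] q6 -0.49
t 29.8 pos [ 0.4215 -0.3141  0.006 ] w 25.5 gf 14.9 F [ 0.4  0.1 -0.2] q6 -0.49
t 30.8 pos [ 0.4212 -0.3138  0.1293] w 25.3 gf 14.9 F [ 1.1  1.4 -0.4] q6 -0.49
(np.float64(0.5554441879062446), np.float64(-0.4895987755982989))
t 31.8 pos [ 0.5735 -0.1293  0.1296] w 25.9 gf 14.9 F [-0.4 -0.   1.1] q6 0.07
False
t 33.1 pos [ 0.574  -0.1285  0.0636] w 25.7 gf 14.9 F [ 0.2 -0.2 -0. ] q6 0.07
t 34.8 pos [ 0.5736 -0.1283  0.1392] w 88.1 gf 0.0 F [-0.2 -0.5 -0.7] q6 0.07
scene []
top []
[]
```

View pics/n2.png

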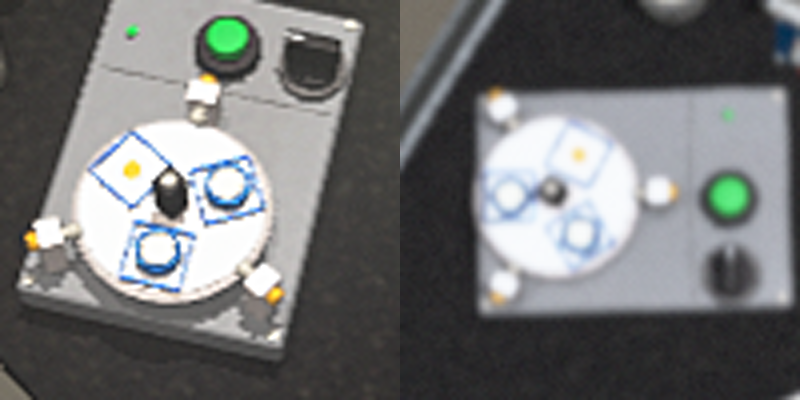

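Both cells now sit inside their blue frames, at crop (158,250) and (228,185) in the scene view, and the tray is empty. I'll check flatness with depth.

```bash
cat >> h.py <<'E'
def flat(n):  # median height and slope on cell tops from depth
    p,d=snapshot(n); T=CI[n]["world_from_camera"]
    v,u=np.mgrid[0:420,0:560]; o,r=ray(n,np.c_[u.ravel(),v.ravel()]); X=(o+r*d.reshape(-1,1))
    for a in(90,210,330):
        c=nest(a); s=X[(np.linalg.norm(X[:,:2]-c,axis=1)<.0095)&(X[:,2]>.05)&(X[:,2]<.085)]
        A=np.c_[s[:,:2]-c,np.ones(len(s))]; k=np.linalg.lstsq(A,s[:,2],rcond=None)[0]; 
        w=X[(np.linalg.norm(X[:,:2]-c,axis=1)<.022)&(X[:,2]>.0640)&(X[:,2]<.085)]
        print(n,a,len(s),"z",np.median(s[:,2]).round(4),"slope",k[:2].round(3),"top centre off",((w[:,:2].max(0)+w[:,:2].min(0))/2-c).round(4) if len(w)>20 else None)
E
python3 - <<'E'
from h import *
flat("scene");flat("top")
E
```

```text
scene 90 50 z 0.0678 slope [-0.109 -0.006] top centre off [-0.0006 -0.0012]
scene 210 46 z 0.068 slope [-0.033  0.07 ] top centre off [-0.0016  0.0015]
scene 330 47 z 0.0575 slope [0.121 0.019] top centre off None
top 90 32 z 0.0683 slope [ 0.088 -0.148] top centre off [-0.0031 -0.003 ]
top 210 38 z 0.067 slope [ 0.106 -0.203] top centre off [ 0.0002 -0.0012]
top 330 35 z 0.0588 slope [ 0.078 -0.127] top centre off None
```

The cells are flat: tops 10 mm above the disc, with slopes the same as the empty nest. Next is the knob: measure its top, then twist.

Run:
```python
from h import *
K=M+rot(MY)@[-.056,-.122]; Bn=M+rot(MY)@[-.002,-.122]; print(K,Bn)
for n in("scene","top"):
    p,d=snapshot(n); v,u=np.mgrid[0:420,0:560]; o,r=ray(n,np.c_[u.ravel(),v.ravel()]); X=(o+r*d.reshape(-1,1))
    s=X[np.linalg.norm(X[:,:2]-K,axis=1)<.026]; t=s[s[:,2]>np.percentile(s[:,2],97)-.006]; print(n,"knob z",np.percentile(s[:,2],[10,30,50,80,97]).round(4),t[:,:2].mean(0).round(4),t[:,:2].min(0),t[:,:2].max(0))
    s=X[np.linalg.norm(X[:,:2]-Bn,axis=1)<.008]; print("btn z",np.median(s[:,2]).round(4))
    cv2.imwrite("pics/k_%s.png"%n,p)
a=cv2.imread("pics/k_scene.png")[205:255,235:305]
cv2.imwrite("pics/k.png",cv2.resize(a,None,fx=6,fy=6,interpolation=2))
for a in(0,-1.05):
    b=pick_yaw([*K,.12],[np.pi/2+MY+a]); print(b)
```

```text
[ 0.55017957 -0.23483312] [ 0.60414836 -0.23299748]
scene knob z [0.0285 0.0343 0.0398 0.0626 0.0682] [ 0.5484 -0.2323] [ 0.53217023 -0.23890509] [ 0.56526029 -0.22633844]
btn z 0.0526
top knob z [0.0264 0.0321 0.0368 0.0461 0.0691] [ 0.5501 -0.2358] [ 0.53584475 -0.24087145] [ 0.56657178 -0.2320219 ]
btn z 0.0526
(np.float64(1.1506497966061724), -1.5367963267948965, array([-6.01127471e-01,  5.68471909e-01,  1.33748209e+00, -8.88178420e-16,
        1.23563865e+00,  9.35668855e-01]))
(np.float64(0.9495957608618553), 0.5547963267948965, array([-6.01127471e-01,  5.68471909e-01,  1.33748209e+00, -4.44089210e-16,
        1.23563865e+00, -1.15592380e+00]))
```

View pics/k.png

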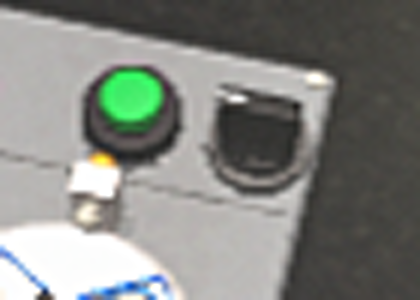

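The knob bar top is at about z = 0.067, lying along x. I'll grip it and twist clockwise while watching the torque.

Run:
```python
from h import *
K=M+rot(MY)@[-.056,-.122]; y0=-np.pi/2+MY
env.reach([*K,.14],down(y0)); env.movel([*K,.046],max_speed=.08,threshold=12); st()
env.clamp(30); o=st(); t0=o["torque"][2]
for a in(.3,.6,.85,.95,.98,1.0,1.02,1.04,1.06,1.08):
    env.reach([*K,.046],down(y0-a)); o=env.observe(); print(a,(o["torque"][2]-t0).round(3),o["wrist_force"].round(1),round(o["gripper_width"]*88,2))
    if abs(o["torque"][2]-t0)>.8: break
env.dwell(.3); st(); cv2.imwrite("pics/k1.png",cv2.resize(snapshot("scene")[0][190:290,200:340],None,fx=4,fy=4))
```

```text
t 40.6 pos [ 0.5504 -0.235   0.0465] w 87.9 gf 0.0 F [ 1.2 -0.1  0.2] q6 0.94
t 41.8 pos [ 0.5502 -0.2353  0.046 ] w 10.9 gf 30.0 F [-0.4 -3.7 -0.9] q6 0.94
0.3 -0.038 [-1.  -5.4 -0.3] 10.89
0.6 0.066 [ 0.1 -5.3 -1.5] 10.68
0.85 0.121 [ 0.3 -4.4 -1.3] 10.44
0.95 0.048 [ 0.3 -5.2 -2.4] 10.89
0.98 0.079 [ 0.1 -5.2 -0.8] 10.89
1.0 0.028 [-0.2 -5.2 -1.6] 10.52
1.02 0.232 [-0.5 -5.9 -1.4] 10.64
1.04 0.414 [-0.5 -4.8 -1.5] 11.01
1.06 0.5 [-1.1 -4.7 -1.3] 10.88
1.08 0.581 [-1.4 -4.8 -0.6] 11.05
t 44.9 pos [ 0.5503 -0.2352  0.0461] w 11.0 gf 30.0 F [-1.1 -4.8 -0.2] q6 2.01
```

The torque ramps sharply past 1.0 rad, so the stop is reached. Now I'll let it return, release it, then press the button.

Run:
```python
from h import *
K=M+rot(MY)@[-.056,-.122]; Bn=M+rot(MY)@[-.002,-.122]; y0=-np.pi/2+MY
for a in(.5,.05): env.reach([*K,.046],down(y0-a))
env.gripper_open(); env.movel([*K,.14]); env.dwell(.3)
b=pick_yaw([*Bn,.14],[MY])
env.reach([*Bn,.12],down(b[1])); env.clamp(10); st()
env.movel([*Bn,.058],max_speed=.08,threshold=10); st()
for z in(.052,.050,.048,.046,.0445,.043,.0415):
    r=env.movel([*Bn,z],max_speed=.02,threshold=15); o=env.observe(); print(z,r,o["ee_pos"][2].round(4),o["wrist_force"].round(1))
    if r or o["wrist_force"][2]>12: break
env.dwell(.3); st()
env.movel([*Bn,.14],max_speed=.06); st(); env.gripper_open(); env.set_joints(HOME); crops("p1"); flat("scene")
```

```text
t 51.1 pos [ 0.6041 -0.233   0.12  ] w 0.6 gf 0.0 F [ 0.4 -0.5  0.5] q6 -0.58
t 52.0 pos [ 0.6044 -0.2332  0.0585] w 0.3 gf 0.0 F [0.1 0.1 0.1] q6 -0.58
0.052 False 0.0521 [ 0.7 -0.1  1.6]
0.05 False 0.0501 [0.1 0.1 3.2]
0.048 False 0.0481 [0.4 0.5 4.4]
0.046 False 0.0464 [-0.8  1.4  6.9]
0.0445 False 0.0463 [-4.3  2.1 16. ]
t 53.8 pos [ 0.6044 -0.2331  0.0463] w 0.4 gf 8.1 F [-4.2  2.1 15.8] q6 -0.58
t 55.5 pos [ 0.604  -0.2329  0.1397] w 0.6 gf 0.0 F [ 0.3  0.6 -0. ] q6 -0.58
scene 90 52 z 0.0683 slope [-0.177 -0.041] top centre off [-0.0007 -0.0007]
scene 210 51 z 0.0679 slope [-0.092 -0.013] top centre off [-0.0028  0.001 ]
scene 330 46 z 0.0584 slope [-0.023 -0.014] top centre off None
```

View pics/p1.png

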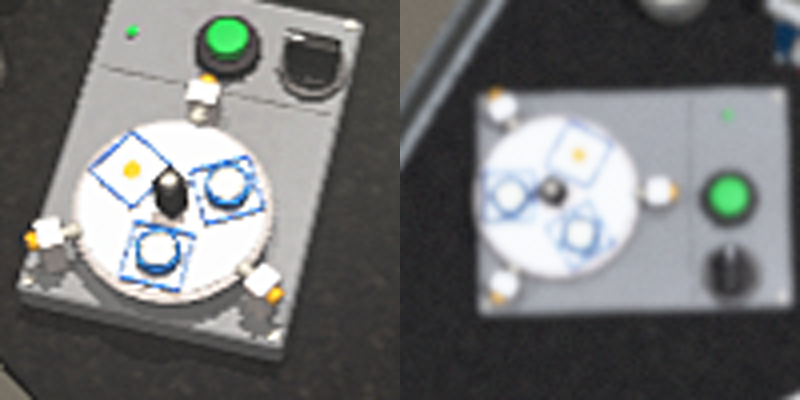

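View pics/k1.png

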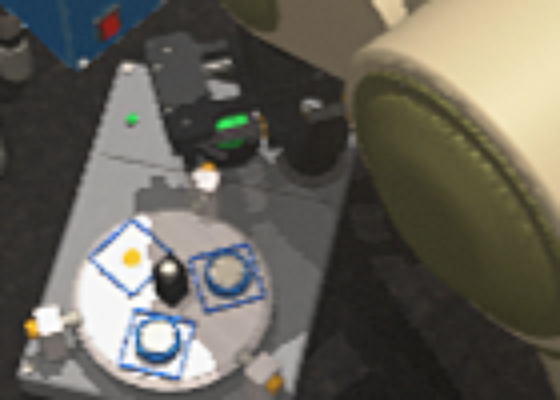

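The knob is back at rest, the button bottomed at z = 0.0463 and came up, and the cells are still in place. Now I'll unload.

```bash
cat >> h.py <<'E'
def unload(a,t):
    n=nest(a); b=pick_yaw([*n,.14],[NY[a]]); env.reach([*n,.14],down(b[1]))
    env.movel([*n,.0637],max_speed=.08,threshold=10); st(); env.clamp(15); st()
    env.movel([*n,.14],max_speed=.08); o=st()
    if o["gripper_width"]*88<22: raise SystemExit("no cell")
    P=TR+rot(TY)@np.array(t); b=pick_yaw([*P,.13],[TY,TY+np.pi/2]); print("tray",P,b[:2])
    env.reach([*P,.13],down(b[1])); o=st()
    if o["gripper_width"]*88<22: raise SystemExit("lost")
    env.movel([*P,.0066],max_speed=.08,threshold=8); st(); env.gripper_open(); env.movel([*P,.14]); st()
E
python3 - <<'E'
from h import *
unload(210,(0,.045))
env.set_joints(HOME); print(cells("u1")); flat("scene")
E
```

```text
t 62.3 pos [ 0.5743 -0.1286  0.0642] w 87.7 gf 0.0 F [0.4 0.  0.9] q6 0.07
t 63.3 pos [ 0.574  -0.1285  0.0637] w 25.5 gf 14.9 F [-1.   1.1 -0.4] q6 0.07
t 64.4 pos [ 0.5738 -0.1283  0.1394] w 25.8 gf 14.9 F [-0.5 -0.3 -1. ] q6 0.07
tray [ 0.37946603 -0.28797852] (np.float64(0.4771417805641182), np.float64(5.206317158699084))
t 65.4 pos [ 0.3802 -0.2878  0.1301] w 25.5 gf 14.9 F [0.9 0.  0.8] q6 0.18
t 67.1 pos [ 0.3796 -0.2881  0.0069] w 25.1 gf 14.9 F [ 0.1 -1.1 -0.2] q6 0.18
t 69.1 pos [ 0.3792 -0.2876  0.1393] w 88.0 gf 0.0 F [ 0.1 -0.1 -0.4] q6 0.18
scene [(array([ 0.3782, -0.2861]), 89, 5.4)]
top [(array([ 0.3787, -0.2886]), 74, 4.8)]
[array([ 0.37845, -0.28735])]
scene 90 46 z 0.0676 slope [-0.079  0.116] top centre off [-0.0014 -0.004 ]
scene 210 45 z 0.0581 slope [-0.049 -0.078] top centre off None
scene 330 47 z 0.0583 slope [ 0.059 -0.053] top centre off None
```

Run:
```python
from h import *
unload(90,(0,-.045))
env.set_joints(HOME); print(cells("u2")); flat("scene")
p=cv2.imread("pics/scene_u2.png"); cv2.imwrite("pics/f.png",cv2.resize(p[160:340,160:400],None,fx=3,fy=3,interpolation=2)); st()
```

```text
t 74.1 pos [ 0.6012 -0.0781  0.0643] w 88.0 gf 0.0 F [ 0.4 -0.1 -0.4] q6 0.17
t 75.1 pos [ 0.6009 -0.078   0.0637] w 25.6 gf 15.0 F [-0.1 -0.1  0.2] q6 0.17
t 76.2 pos [ 0.6006 -0.0779  0.1394] w 25.2 gf 15.0 F [ 0.2 -0.2 -0.7] q6 0.17
tray [ 0.42213397 -0.36722148] (np.float64(0.6032536978188403), np.float64(5.206317158699084))
t 77.5 pos [ 0.4228 -0.3665  0.13  ] w 25.6 gf 15.0 F [ 0.3 -0.  -0.4] q6 0.15
t 79.2 pos [ 0.4223 -0.3674  0.007 ] w 25.3 gf 15.0 F [-0.   0.7  0.6] q6 0.15
t 81.2 pos [ 0.4219 -0.3669  0.1392] w 88.0 gf 0.0 F [-0.7  0.1 -0.2] q6 0.15
scene [(array([ 0.4204, -0.3652]), 82, 5.0), (array([ 0.3782, -0.2861]), 89, 5.4)]
top [(array([ 0.4203, -0.3677]), 73, 4.8), (array([ 0.3786, -0.2883]), 73, 4.8)]
[array([ 0.42035, -0.36645]), array([ 0.3784, -0.2872])]
scene 90 47 z 0.0584 slope [-0.098  0.11 ] top centre off None
scene 210 47 z 0.0591 slope [-0.001  0.014] top centre off None
scene 330 47 z 0.058 slope [0.12 0.  ] top centre off None
t 82.7 pos [ 0.1291 -0.5346  0.2384] w 88.2 gf 0.0 F [-0.2 -0.1 -0.7] q6 -0.21
```

View pics/f.png

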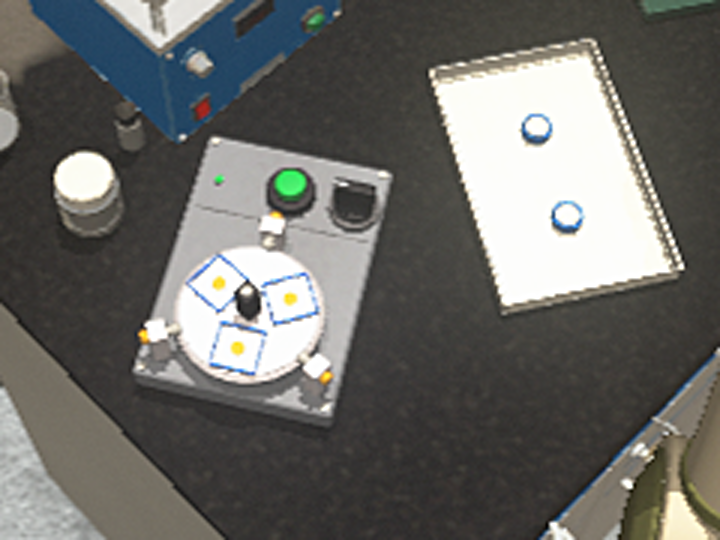

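Both cells lie flat in the tray (crop 537,127 and 567,215). The carrier is seated and empty, the jar and vial stand where they were, and the arm is clear.

```bash
python3 -c "
from workcell import env
print(env.job_done())"
```

```text
the job is handed in; nothing more can be done
None
```

The job is done and handed in at about 83 s: carrier seated, both cells present (the third was absent) loaded, knob twisted and released, button pressed, and both cells back flat in the tray with the carrier left seated.

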